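Put a finished glass bauble away in the push-to-open drawer

TASK

Put the finished glass bauble that waits on its little stand away in the handle-less drawer: press the drawer front in so that its touch catch lets go and it springs open by itself, set the bauble gently, cap up, in the empty nest, and then push the drawer shut until the catch holds it again. The catch wants only a light press: never push on the drawer with more than 18 N, lower the glass right into the nest before letting go, without pressing it down hard, and leave the other bauble in its nest and the jar and brush where they are.

Things in the scene. Friction and masses are not known exactly. Their poses are not given: they have to be found in the camera images.
- unit: low plywood drawer unit, fixed on the bench: carcass 200 mm deep, 300 mm wide, 90 mm high, with one drawer that slides out towards the robot. Origin: centre of its underside; x points from the drawer side to the back, y along the front, z up. A 30 mm high card tray of gold balls stands on its top towards the back.
- front_mid (a point): centre of the outer face of the drawer's plain upright front, 296 mm wide, 4 to 86 mm above the bench, 15 mm thick, no handle. Latched, it leaves a 10 mm shadow gap to the carcass. It travels with the drawer. x axis: into the unit (the way to push); y along the front; z up.
- drawer (a joint): how far out the drawer is, in m: 0 latched, 0.090 sprung out, below 0 pressed in. Pressed 4 to 8 mm past 0 (catches differ) till the rubber stop is felt, and let go, its push-push catch frees it and a spring drives it out all 90 mm in 1 to 1.5 s (5 N falling to 1 N). To shut, push it in (2 N growing to 6 N), again up to the stop, and let go. The stop gives 12 N per mm: at 10 to 14 N it is deep enough.
- empty_nest (a point): where the bauble's centre belongs: in the left one (seen from the robot) of two cork rings glued to the drawer floor, each 36 mm over all, hole 20 mm, top 27 mm above the bench; this point 45 mm above it, 53 mm behind the front's outer face, 55 mm left of its middle. Drawer side 67 mm to the left, its top 45 mm high. Travels with the drawer; 62 mm clear of the carcass when out. Axes as front_mid.
- full_nest (a point): the same point of the right-hand cork ring, 110 mm from the other along the front; it holds the stored bauble.
- bauble_mid (a point): centre of the finished bauble: a silvered glass ball 44 mm across, about 35 g, with a small brass cap (13 mm wide, top 29 mm above the ball's centre) and wire loop; z axis up through the cap. It rests in a cork ring on a fixed round wooden stand at the robot's left or right: ring 32 mm over all, column 28 mm, foot 60 mm wide; ball centre about 51 mm above the bench.
- stored_mid (a point): centre of the other bauble, just like it, which lies in the right-hand nest inside the drawer; leave it there.
- jar_mid (a point): middle of a loose amber glass jar with a metal lid, 58 mm wide, 75 mm high, on the bench on the side away from the bauble's stand; leave it alone.
- brush: a loose paint brush, 190 mm long, lying on the bench to the right of the drawer unit; leave it alone.
Things that resemble listed ones, but are neither listed nor needed, are in the scene too. What is shaped like the part that bears bauble_mid but pink or red is not meant.

How it is judged:
By the outcome, as a careful person would: the job done as asked, in the order asked, and still so for the second after the job is handed in, with the robot touching nothing.
It also fails if it takes over 64 s, if anything falls off the work surface, if the arm or the gripper's body presses on something with over 40 N, if the wrist force passes 120 N, or if a joint passes its speed limit or range.

ROBOT

A 6-joint arm with a two-finger parallel gripper is mounted at the origin on the work surface. World frame = base frame: x ahead of the robot, y to its left, z up, the work surface at z = 0. Lengths are in mm, angles in rad, forces in N, time in s.
With the tool pointing down it reaches from about 275 to 850 mm from the base axis. Payload 19 kg.
Tool frame: the origin (TCP) lies midway between the tips of the shut fingers; the grasp point (between the pads) lies 19 mm behind it; z points along the fingers, y is the line along which they close (so a half turn about z gives the same grasp; the last joint's range is limited). The gripper opens to 85 mm and grips with 20 to 120 N. Pads are 22 mm wide; open, the fingers measure 114 mm over their backs; the gripper's body (76 mm by 85 mm) begins 54 mm behind the grasp point. The pads swing forward as they close: fully open they stand 13 mm farther back than shut.
Start: joints at [1.111, 0.15, 1.437, -0, 1.554, -0.134], TCP at [184.042, 544.719, 231.267] pointing down, gripper open.
Joint ranges: [-2.8, 2.8], [-0.68, 2.1], [0.12, 2.68], [-1.39, 4.53], [0.16, 2.79], [-2.81, 2.81]. Speed limits (rad/s): [1.89, 1.89, 2.22, 3.01, 3.01, 3.01].

INTERFACE

Orientations are given as a rotation vector (axis times angle).
In Python, from rig import * gives the robot as it stands.
- The arm moves only by the tool arm_command, never from a script. Its argument "targets" is a list of rows, each an object of numbers: "x", "y", "z": the shift along the tool's x, y, z in units of 30 mm (1.0 is 30 mm); "rx", "ry", "rz": the turn, a rotation vector about the tool's x, y, z in units of 5 degrees (1.0 is 5 degrees); "hand": the opening, from 0 (shut) to 1 (fully open). A call has exactly 8 rows; each row shifts and turns the commanded pose from where the row before left it, along the tool's axes as they then stand; what a row does not reach is not made up. A row lasts 1/8 s, in which the tool goes at most 62.5 mm and 10.7 degrees, less where a joint would pass 70% of its speed; a pose out of reach is approached as far as the arm can. A call is refused whole if a number of a shift passes 1 or a number of a turn 1, either way. A call with a gripper value outside its range is refused whole. The fingers move at their own pace and stop on an object; "squeeze" is the grip in N (left out, the last holds). Time passes only in rows, so rows that do not move let the fingers close, or fill a call up. It gives the time, the measured TCP pose, the force, the opening and the grip force at its end, in the units of the state.
- get_state(): the state, without advancing time (a new reading comes with each control period).
- capture(name): name is "scene" or "top" or "wrist"; returns a dict with "image" (420x560x3 uint8, red, green, blue), "depth" (420x560 float32, mm along the optical axis (not along the pixel's ray), 0 where there is no reading), "camera_matrix" (3x3 intrinsics, pixels), "pose" (4x4, takes a point from camera to world coordinates). Camera axes: x right, y up, looking along -z (the intrinsics and any distortion apply to the point x, -y, -z); pixel columns grow to the right and rows downward; lengths in mm; the calibration is good to about 2 mm. The wrist camera is an equidistant fisheye: a pixel r from the principal point sees the ray r / f radians off the axis. A picture is of the moment at which its call begins.
- job_done(): hands the job in; it is judged then, once.
The state is a dict: "time_s": time; "joint_pos": joint angles; "dq": joint speeds; "joint_efforts": joint torques, N m; "tcp_pos": TCP position; "orientation": TCP orientation; "wrist_force": force on the tool from outside, world axes, zero at the start; "torque": the same for the moment, N m; "finger_gap": finger opening in mm; "grasp_force": force on a finger pad.
Only numpy, scipy, OpenCV 4.12 (cv2) and the standard library are available. Lean on these libraries where they do the work, as an engineer would, in place of code of your own. Each camera call takes 0.05 s, during which the arm holds its last target. There are 200 camera calls.

## Working session

There is one attempt and no reset: what is moved stays moved. The work goes in short steps, Python scripts to look and compute and a tool call to move; the robot and the scene stay as the last step left them, time stands still between calls to the robot, and variables do not carry over. Pictures are saved under pics/ and viewed, at most 13 in all, crops included, and the job is handed in when it is done.

Besides the shell and the picture viewer there is one more tool, called as name([rows], argument=value, ...), one row to a line, values as JSON. arm_command: Moves the arm, as the interface text tells. Its arguments: {"type":"object","properties":{"targets":{"type":"array","items":{"type":"object","properties":{"x":{"type":"number"},"y":{"type":"number"},"z":{"type":"number"},"rx":{"type":"number"},"ry":{"type":"number"},"rz":{"type":"number"},"hand":{"type":"number"}}}},"squeeze":{"type":"number"}},"required":["targets"]}

```bash
mkdir -p pics; cat > h.py <<'E'
from rig import *
import numpy as np, cv2
def snap(n,f):
    c=capture(n); cv2.imwrite(f,cv2.cvtColor(c['image'],cv2.COLOR_RGB2BGR)); np.savez(f[:-4]+'.npz',**c); return c
def pts(c):
    # per pixel world points from depth (pinhole)
    K=c['camera_matrix'];P=c['pose'];d=c['depth'];v,u=np.mgrid[0:420,0:560]
    p=np.stack([(u-K[0,2])/K[0,0]*d,-(v-K[1,2])/K[1,1]*d,-d],-1)
    return p@P[:3,:3].T+P[:3,3]
E
python3 - <<'E'
from h import *
a=snap('scene','pics/s1.png');b=snap('top','pics/t1.png')
cv2.imwrite('pics/both.png',cv2.resize(np.vstack([cv2.imread('pics/s1.png'),cv2.imread('pics/t1.png')]),None,fx=.7,fy=.7))
for c in(a,b): print(c['camera_matrix'],c['pose'].round(3))
print(get_state())
E
```

```text
[[501.76003954   0.         276.59458244]
 [  0.         501.76003954 214.18261408]
 [  0.           0.           1.        ]] [[-7.85000e-01 -3.46000e-01  5.13000e-01  1.25007e+03]
 [ 6.19000e-01 -4.16000e-01  6.66000e-01  9.52591e+02]
 [-1.70000e-02  8.41000e-01  5.41000e-01  8.05034e+02]
 [ 0.00000e+00  0.00000e+00  0.00000e+00  1.00000e+00]]
[[395.36618153   0.         281.8494837 ]
 [  0.         395.36618153 208.99357336]
 [  0.           0.           1.        ]] [[ 1.90000e-02  9.96000e-01 -9.20000e-02  4.38272e+02]
 [-9.99000e-01  2.20000e-02  2.40000e-02  6.14140e+01]
 [ 2.50000e-02  9.10000e-02  9.96000e-01  1.26043e+03]
 [ 0.00000e+00  0.00000e+00  0.00000e+00  1.00000e+00]]
{'time_s': 0.1, 'joint_pos': array([ 1.11098729e+00,  1.50930143e-01,  1.43794915e+00,  2.48766567e-05,
        1.55383403e+00, -1.34006427e-01]), 'dq': array([ 1.55211672e-03,  2.44775105e-03, -9.34192297e-05, -1.56475504e-03,
       -1.54848812e-04, -1.23373128e-03]), 'joint_efforts': array([ 6.43888459e-03, -7.14380121e+01, -5.71791530e+01, -8.63480159e-05,
        7.40515650e-03,  1.70087952e-05]), 'tcp_pos': array([183.95187316, 544.53961403, 230.74804549]), 'orientation': array([-5.09452660e-01, -3.09965324e+00,  1.67171638e-03]), 'wrist_force': array([ 0.19908745,  0.21452313, -0.21469635]), 'torque': array([0.00034505, 0.02714256, 0.03566669]), 'grasp_force': 0.0, 'finger_gap': 84.87748128293411}
```

View pics/s1.png

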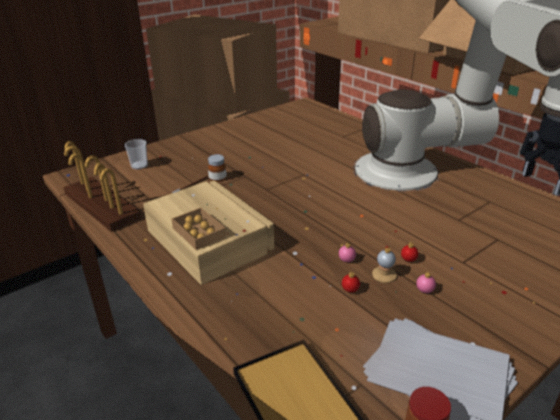

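View pics/t1.png

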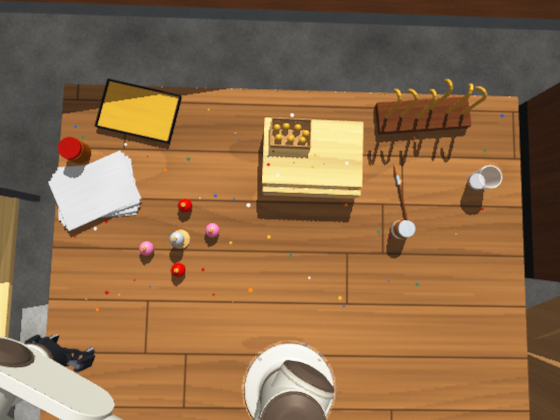

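The top view shows the unit at about (313,157) with its front along row ~192, and the silver bauble on its stand at (180,239) between pink and red decoys. The jar is at (403,229) and the brush at (400,190).

```bash
python3 - <<'E'
from h import *
for n in('t1','s1'):
    c=dict(np.load(f'pics/{n}.npz'));p=pts(c);z=p[...,2];x=p[...,0];y=p[...,1]
    hsv=cv2.cvtColor(c['image'],cv2.COLOR_RGB2HSV)
    m=(abs(z-90)<6)&(x>400)&(x<850)&(abs(y)<250)
    r=cv2.minAreaRect(np.stack([x[m],y[m]],1).astype(np.float32)); print(n,'top90',r,cv2.boxPoints(r).round(1).tolist(),np.median(z[m]))
    m=(abs(z-86)<2.5)&(x>400)&(x<850)&(abs(y)<250)
    # bauble
    m=(z>35)&(z<90)&(x>300)&(x<560)&(y>200)&(y<480)
    k,l,s,ce=cv2.connectedComponentsWithStats(m.astype(np.uint8))
    for i in range(1,k):
        if s[i,4]<25: continue
        q=p[l==i]; print('blob',s[i,4],ce[i].round(),q.mean(0).round(1),q.max(0).round(1),np.median(c['image'][l==i],0))
        A=np.c_[2*q,np.ones(len(q))];w=np.linalg.lstsq(A,(q**2).sum(1),rcond=None)[0];print('  sph',w[:3].round(1),np.sqrt(max(0,w[3]+w[:3]@w[:3])).round(1))
    if n=='t1':
        for col in(285,315,345):
            print([(v,p[v,col].round(0).astype(int).tolist()) for v in range(182,202)])
E
```

```text
t1 top90 ((710.5501098632812, -55.070465087890625), (300.3403015136719, 227.2582244873047), 88.99580383300781) [[594.2999877929688, -203.1999969482422], [821.5, -207.1999969482422], [826.7999877929688, 93.0999984741211], [599.5999755859375, 97.0999984741211]] 91.04873628728228
blob 59 [183. 206.] [552.  336.   41.9] [559.9 353.8  57.4] [188.  12.  10.]
  sph [555.8 336.8  38.8] 12.4
blob 107 [211. 229.] [483.5 248.9  42.1] [500.  267.3  57.4] [241. 141. 161.]
  sph [483.4 249.4  37.5] 14.6
blob 172 [176. 238.] [454.  348.   67.4] [475.7 371.   84. ] [184.  177.  163.5]
  sph [454.1 350.6  58.9] 19.1
blob 112 [144. 247.] [424.6 448.6  41.7] [443.7 466.8  57.9] [239.  144.  164.5]
  sph [424.5 449.9  37.3] 14.6
blob 108 [177. 269.] [360.7 348.5  41.7] [378.8 366.5  57.4] [225.5  14.    9.5]
  sph [360.3 349.5  37. ] 14.5
[(182, [628, 26, 89]), (183, [624, 26, 90]), (184, [633, 23, 16]), (185, [629, 24, 21]), (186, [626, 23, 20]), (187, [613, 25, 84]), (188, [610, 25, 82]), (189, [607, 25, 88]), (190, [604, 25, 88]), (191, [601, 25, 88]), (192, [599, 25, 76]), (193, [599, 24, 56]), (194
[... 1216 characters left out ...]
6.4000244140625, -208.0], [824.0, -210.89999389648438], [827.9000244140625, 98.19999694824219], [600.2999877929688, 101.0999984741211]] 89.29936894272203
blob 92 [347. 249.] [488.6 252.5  41.4] [504.  267.8  55.5] [184.5 110.5 131.5]
  sph [487.3 251.5  39.1] 11.4
blob 94 [410. 248.] [365.  352.   41.6] [380.3 365.9  56. ] [154.5  38.   35. ]
  sph [362.4 350.3  37.6] 12.3
blob 269 [386. 258.] [463.  357.2  60.4] [478.7 372.7  85.7] [133. 127. 134.]
  sph [455.6 351.2  54.8] 19.9
blob 33 [354. 277.] [554.6 342.5  42.5] [559.9 351.3  54.4] [114.  28.  25.]
  sph [554.2 340.9  43.1] 8.9
blob 123 [427. 279.] [427.8 452.3  40.9] [441.4 466.5  56.7] [186. 114. 133.]
  sph [424.8 450.5  36.4] 13.1
```

arm_command([
  {"y":-1,"rz":-0.89},
  {"y":-1,"rz":-0.89},
  {"y":-1,"rz":-0.89},
  {"y":-1,"rz":-0.89},
  {"x":-0.7,"y":-1,"hand":0},
  {"x":-0.7,"y":-1,"hand":0},
  {"x":-0.7,"y":-1,"hand":0},
  {"x":-0.7,"y":-1,"hand":0},
], squeeze=20)

```text
validation failed for argument at $.ta...
```

arm_command([
  {"x":-0.7,"y":-1,"hand":0},
  {"x":-0.7,"y":-1,"hand":0},
  {"x":-0.7,"y":-1,"hand":0},
  {"x":-0.7,"y":-1,"hand":0},
  {"x":-0.7,"y":-1,"hand":0},
  {"x":-0.7,"y":-1,"hand":0},
  {"x":-0.7,"y":-1,"hand":0},
  {"x":-0.7,"y":-1,"hand":0},
])

```text
validation failed for argument at $.ta...
```

arm_command([
  {"x":0,"y":-1,"z":0,"rx":0,"ry":0,"rz":-0.89,"hand":0},
  {"x":0,"y":-1,"z":0,"rx":0,"ry":0,"rz":-0.89,"hand":0},
  {"x":0,"y":-1,"z":0,"rx":0,"ry":0,"rz":-0.89,"hand":0},
  {"x":0,"y":-1,"z":0,"rx":0,"ry":0,"rz":-0.89,"hand":0},
  {"x":-0.7,"y":-1,"z":0,"rx":0,"ry":0,"rz":0,"hand":0},
  {"x":-0.7,"y":-1,"z":0,"rx":0,"ry":0,"rz":0,"hand":0},
  {"x":-0.7,"y":-1,"z":0,"rx":0,"ry":0,"rz":0,"hand":0},
  {"x":-0.7,"y":-1,"z":0,"rx":0,"ry":0,"rz":0,"hand":0},
], squeeze=20)

```text
time_s: 1.1
tcp_pos: [241.7, 305.4, 231.1]
orientation: [-0.023, -3.141, 0.0]
wrist_force: [0.2, 0.1, 0.7]
finger_gap: 0.2
grasp_force: 0.0
```

arm_command([
  {"x":-0.8,"y":-1,"z":0,"rx":0,"ry":0,"rz":0,"hand":0},
  {"x":-0.8,"y":-1,"z":0,"rx":0,"ry":0,"rz":0,"hand":0},
  {"x":-0.8,"y":-1,"z":0,"rx":0,"ry":0,"rz":0,"hand":0},
  {"x":-0.8,"y":-1,"z":0,"rx":0,"ry":0,"rz":0,"hand":0},
  {"x":-0.8,"y":-1,"z":0,"rx":0,"ry":0,"rz":0,"hand":0},
  {"x":-0.8,"y":-1,"z":0,"rx":0,"ry":0,"rz":0,"hand":0},
  {"x":-0.8,"y":-1,"z":0,"rx":0,"ry":0,"rz":0,"hand":0},
  {"x":-0.8,"y":-1,"z":0,"rx":0,"ry":0,"rz":0,"hand":0},
])

```text
time_s: 2.1
tcp_pos: [430.3, 62.5, 231.1]
orientation: [-0.024, -3.141, 0.0]
wrist_force: [0.9, 0.0, 0.5]
finger_gap: -0.2
grasp_force: 0.0
```

```bash
python3 -c "
from h import *
print(get_state()['tcp_pos']); c=snap('wrist','pics/w1.png'); print(c['camera_matrix'],c['pose'].round(3))"
```

```text
[430.26753223  62.45827064 231.14534745]
[[325.1922621    0.         275.23981977]
 [  0.         325.1922621  212.32994757]
 [  0.           0.           1.        ]] [[ 1.50000e-02 -9.54000e-01 -3.00000e-01  3.52746e+02]
 [ 1.00000e+00  1.50000e-02  4.00000e-03  6.35600e+01]
 [ 1.00000e-03 -3.00000e-01  9.54000e-01  3.73131e+02]
 [ 0.00000e+00  0.00000e+00  0.00000e+00  1.00000e+00]]
```

View pics/w1.png

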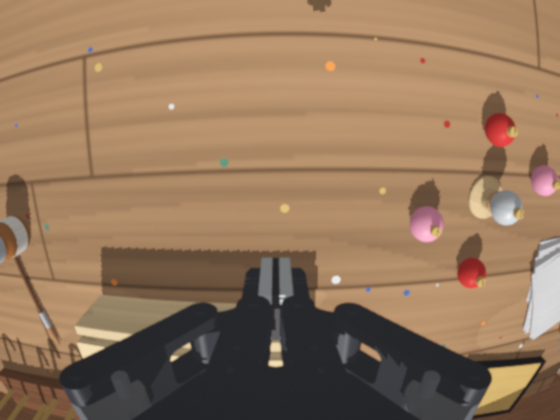

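The wrist view shows the shut fingers at (275,275), the drawer unit's front at lower left (80–330, 295), and the bauble at (506,208) with its decoys around it.

arm_command([
  {"x":-0.58,"y":-0.48,"z":0.8,"rx":0,"ry":0,"rz":0,"hand":0},
  {"x":-0.58,"y":-0.48,"z":0.8,"rx":0,"ry":0,"rz":0,"hand":0},
  {"x":-0.58,"y":-0.48,"z":0.8,"rx":0,"ry":0,"rz":0,"hand":0},
  {"x":-0.58,"y":-0.48,"z":0.8,"rx":0,"ry":0,"rz":0,"hand":0},
  {"x":-0.58,"y":-0.48,"z":0.8,"rx":0,"ry":0,"rz":0,"hand":0},
  {"x":-0.58,"y":-0.48,"z":0.8,"rx":0,"ry":0,"rz":0,"hand":0},
  {"x":-0.5,"y":-0.48,"z":0.8,"rx":0,"ry":0,"rz":0,"hand":0},
  {"x":-0.4,"y":-0.48,"z":0.8,"rx":0,"ry":0,"rz":0,"hand":0},
])

```text
time_s: 3.15
tcp_pos: [559.7, -53.9, 38.2]
orientation: [-0.024, -3.141, -0.0]
wrist_force: [0.7, -0.4, 0.3]
finger_gap: -0.3
grasp_force: 0.0
```

arm_command([
  {"x":-0.15,"y":0,"z":0,"rx":0,"ry":0,"rz":0,"hand":0},
  {"x":-0.15,"y":0,"z":0,"rx":0,"ry":0,"rz":0,"hand":0},
  {"x":-0.1,"y":0,"z":0,"rx":0,"ry":0,"rz":0,"hand":0},
  {"x":-0.05,"y":0,"z":0,"rx":0,"ry":0,"rz":0,"hand":0},
  {"x":-0.05,"y":0,"z":0,"rx":0,"ry":0,"rz":0,"hand":0},
  {"x":-0.03,"y":0,"z":0,"rx":0,"ry":0,"rz":0,"hand":0},
  {"x":-0.03,"y":0,"z":0,"rx":0,"ry":0,"rz":0,"hand":0},
  {"x":-0.03,"y":0,"z":0,"rx":0,"ry":0,"rz":0,"hand":0},
])

```text
time_s: 4.15
tcp_pos: [577.0, -53.8, 39.3]
orientation: [-0.024, -3.141, 0.0]
wrist_force: [-0.8, 0.3, -0.0]
finger_gap: -0.1
grasp_force: 0.0
```

arm_command([
  {"x":-0.04,"y":0,"z":0,"rx":0,"ry":0,"rz":0,"hand":0},
  {"x":-0.04,"y":0,"z":0,"rx":0,"ry":0,"rz":0,"hand":0},
  {"x":-0.04,"y":0,"z":0,"rx":0,"ry":0,"rz":0,"hand":0},
  {"x":-0.04,"y":0,"z":0,"rx":0,"ry":0,"rz":0,"hand":0},
  {"x":-0.04,"y":0,"z":0,"rx":0,"ry":0,"rz":0,"hand":0},
  {"x":-0.03,"y":0,"z":0,"rx":0,"ry":0,"rz":0,"hand":0},
  {"x":0,"y":0,"z":0,"rx":0,"ry":0,"rz":0,"hand":0},
  {"x":0,"y":0,"z":0,"rx":0,"ry":0,"rz":0,"hand":0},
])

```text
time_s: 5.15
tcp_pos: [583.6, -53.9, 39.2]
orientation: [-0.024, -3.141, 0.0]
wrist_force: [-4.6, -0.0, 2.9]
finger_gap: 0.1
grasp_force: 0.0
```

arm_command([
  {"x":-0.02,"y":0,"z":0,"rx":0,"ry":0,"rz":0,"hand":0},
  {"x":-0.02,"y":0,"z":0,"rx":0,"ry":0,"rz":0,"hand":0},
  {"x":-0.01,"y":0,"z":0,"rx":0,"ry":0,"rz":0,"hand":0},
  {"x":0,"y":0,"z":0,"rx":0,"ry":0,"rz":0,"hand":0},
  {"x":0,"y":0,"z":0,"rx":0,"ry":0,"rz":0,"hand":0},
  {"x":0,"y":0,"z":0,"rx":0,"ry":0,"rz":0,"hand":0},
  {"x":0,"y":0,"z":0,"rx":0,"ry":0,"rz":0,"hand":0},
  {"x":0,"y":0,"z":0,"rx":0,"ry":0,"rz":0,"hand":0},
])

```text
time_s: 6.15
tcp_pos: [585.1, -53.9, 39.2]
orientation: [-0.024, -3.141, 0.0]
wrist_force: [-5.8, -0.6, 2.7]
finger_gap: 0.2
grasp_force: 0.0
```

arm_command([
  {"x":-0.02,"y":0,"z":0,"rx":0,"ry":0,"rz":0,"hand":0},
  {"x":-0.015,"y":0,"z":0,"rx":0,"ry":0,"rz":0,"hand":0},
  {"x":0,"y":0,"z":0,"rx":0,"ry":0,"rz":0,"hand":0},
  {"x":0,"y":0,"z":0,"rx":0,"ry":0,"rz":0,"hand":0},
  {"x":0,"y":0,"z":0,"rx":0,"ry":0,"rz":0,"hand":0},
  {"x":0,"y":0,"z":0,"rx":0,"ry":0,"rz":0,"hand":0},
  {"x":0,"y":0,"z":0,"rx":0,"ry":0,"rz":0,"hand":0},
  {"x":0,"y":0,"z":0,"rx":0,"ry":0,"rz":0,"hand":0},
])

```text
time_s: 7.15
tcp_pos: [586.1, -53.9, 39.2]
orientation: [-0.024, -3.141, 0.0]
wrist_force: [-5.4, -0.4, 2.4]
finger_gap: -0.2
grasp_force: 0.0
```

arm_command([
  {"x":-0.02,"y":0,"z":0,"rx":0,"ry":0,"rz":0,"hand":0},
  {"x":-0.01,"y":0,"z":0,"rx":0,"ry":0,"rz":0,"hand":0},
  {"x":0,"y":0,"z":0,"rx":0,"ry":0,"rz":0,"hand":0},
  {"x":0,"y":0,"z":0,"rx":0,"ry":0,"rz":0,"hand":0},
  {"x":0,"y":0,"z":0,"rx":0,"ry":0,"rz":0,"hand":0},
  {"x":0,"y":0,"z":0,"rx":0,"ry":0,"rz":0,"hand":0},
  {"x":0,"y":0,"z":0,"rx":0,"ry":0,"rz":0,"hand":0},
  {"x":0,"y":0,"z":0,"rx":0,"ry":0,"rz":0,"hand":0},
])

```text
time_s: 8.15
tcp_pos: [587.0, -54.0, 39.2]
orientation: [-0.024, -3.14, 0.0]
wrist_force: [-6.4, -0.5, 2.1]
finger_gap: -0.1
grasp_force: 0.0
```

arm_command([
  {"x":-0.02,"y":0,"z":0,"rx":0,"ry":0,"rz":0,"hand":0},
  {"x":-0.01,"y":0,"z":0,"rx":0,"ry":0,"rz":0,"hand":0},
  {"x":0,"y":0,"z":0,"rx":0,"ry":0,"rz":0,"hand":0},
  {"x":0,"y":0,"z":0,"rx":0,"ry":0,"rz":0,"hand":0},
  {"x":0,"y":0,"z":0,"rx":0,"ry":0,"rz":0,"hand":0},
  {"x":0,"y":0,"z":0,"rx":0,"ry":0,"rz":0,"hand":0},
  {"x":0,"y":0,"z":0,"rx":0,"ry":0,"rz":0,"hand":0},
  {"x":0,"y":0,"z":0,"rx":0,"ry":0,"rz":0,"hand":0},
])

```text
time_s: 9.15
tcp_pos: [587.9, -54.0, 39.2]
orientation: [-0.024, -3.14, 0.0]
wrist_force: [-5.5, 0.1, 3.7]
finger_gap: -0.0
grasp_force: 0.0
```

arm_command([
  {"x":-0.02,"y":0,"z":0,"rx":0,"ry":0,"rz":0,"hand":0},
  {"x":-0.01,"y":0,"z":0,"rx":0,"ry":0,"rz":0,"hand":0},
  {"x":0,"y":0,"z":0,"rx":0,"ry":0,"rz":0,"hand":0},
  {"x":0,"y":0,"z":0,"rx":0,"ry":0,"rz":0,"hand":0},
  {"x":0,"y":0,"z":0,"rx":0,"ry":0,"rz":0,"hand":0},
  {"x":0,"y":0,"z":0,"rx":0,"ry":0,"rz":0,"hand":0},
  {"x":0,"y":0,"z":0,"rx":0,"ry":0,"rz":0,"hand":0},
  {"x":0,"y":0,"z":0,"rx":0,"ry":0,"rz":0,"hand":0},
])

```text
time_s: 10.15
tcp_pos: [588.8, -54.0, 39.2]
orientation: [-0.024, -3.14, 0.0]
wrist_force: [-4.5, -0.5, 2.3]
finger_gap: -0.2
grasp_force: 0.0
```

arm_command([
  {"x":-0.02,"y":0,"z":0,"rx":0,"ry":0,"rz":0,"hand":0},
  {"x":-0.01,"y":0,"z":0,"rx":0,"ry":0,"rz":0,"hand":0},
  {"x":0,"y":0,"z":0,"rx":0,"ry":0,"rz":0,"hand":0},
  {"x":0,"y":0,"z":0,"rx":0,"ry":0,"rz":0,"hand":0},
  {"x":0,"y":0,"z":0,"rx":0,"ry":0,"rz":0,"hand":0},
  {"x":0,"y":0,"z":0,"rx":0,"ry":0,"rz":0,"hand":0},
  {"x":0,"y":0,"z":0,"rx":0,"ry":0,"rz":0,"hand":0},
  {"x":0,"y":0,"z":0,"rx":0,"ry":0,"rz":0,"hand":0},
])

```text
time_s: 11.15
tcp_pos: [589.5, -54.0, 39.2]
orientation: [-0.024, -3.14, 0.0]
wrist_force: [-8.5, 0.1, 4.4]
finger_gap: 0.1
grasp_force: 0.0
```

arm_command([
  {"x":-0.015,"y":0,"z":0,"rx":0,"ry":0,"rz":0,"hand":0},
  {"x":0,"y":0,"z":0,"rx":0,"ry":0,"rz":0,"hand":0},
  {"x":0,"y":0,"z":0,"rx":0,"ry":0,"rz":0,"hand":0},
  {"x":0,"y":0,"z":0,"rx":0,"ry":0,"rz":0,"hand":0},
  {"x":0,"y":0,"z":0,"rx":0,"ry":0,"rz":0,"hand":0},
  {"x":0,"y":0,"z":0,"rx":0,"ry":0,"rz":0,"hand":0},
  {"x":0,"y":0,"z":0,"rx":0,"ry":0,"rz":0,"hand":0},
  {"x":0,"y":0,"z":0,"rx":0,"ry":0,"rz":0,"hand":0},
])

```text
time_s: 12.15
tcp_pos: [589.7, -54.0, 39.2]
orientation: [-0.024, -3.139, 0.0]
wrist_force: [-9.9, 0.4, 5.1]
finger_gap: 0.0
grasp_force: 0.0
```

arm_command([
  {"x":-0.018,"y":0,"z":0,"rx":0,"ry":0,"rz":0,"hand":0},
  {"x":0,"y":0,"z":0,"rx":0,"ry":0,"rz":0,"hand":0},
  {"x":0,"y":0,"z":0,"rx":0,"ry":0,"rz":0,"hand":0},
  {"x":1,"y":0,"z":0,"rx":0,"ry":0,"rz":0,"hand":0},
  {"x":1,"y":0,"z":0,"rx":0,"ry":0,"rz":0,"hand":0},
  {"x":1,"y":0,"z":-0.5,"rx":0,"ry":0,"rz":0,"hand":0},
  {"x":1,"y":0,"z":-1,"rx":0,"ry":0,"rz":0,"hand":0},
  {"x":1,"y":0.5,"z":-1,"rx":0,"ry":0,"rz":0,"hand":0},
])

```text
time_s: 13.15
tcp_pos: [440.5, -37.0, 115.1]
orientation: [0.025, 3.141, -0.0]
wrist_force: [1.0, 0.9, 1.3]
finger_gap: -0.2
grasp_force: 0.0
```

arm_command([
  {"x":0,"y":1,"z":-0.2,"rx":0,"ry":0,"rz":0,"hand":1},
  {"x":0,"y":1,"z":-0.2,"rx":0,"ry":0,"rz":0,"hand":1},
  {"x":0,"y":1,"z":-0.2,"rx":0,"ry":0,"rz":0,"hand":1},
  {"x":0,"y":1,"z":-0.2,"rx":0,"ry":0,"rz":0,"hand":1},
  {"x":0,"y":1,"z":-0.2,"rx":0,"ry":0,"rz":0,"hand":1},
  {"x":0,"y":1,"z":-0.2,"rx":0,"ry":0,"rz":0,"hand":1},
  {"x":0,"y":1,"z":-0.2,"rx":0,"ry":0,"rz":0,"hand":1},
  {"x":0,"y":1,"z":-0.2,"rx":0,"ry":0,"rz":0,"hand":1},
])

```text
time_s: 14.15
tcp_pos: [445.0, 204.3, 162.6]
orientation: [0.024, 3.141, 0.0]
wrist_force: [-0.1, -0.5, -0.8]
finger_gap: 85.3
grasp_force: 0.0
```

```bash
python3 - <<'E'
from h import *
print(get_state()['tcp_pos'])
snap('top','pics/t2.png')
c=snap('wrist','pics/w2.png')
E
```

```text
[445.03042162 204.32612003 162.6219106 ]
```

View pics/t2.png

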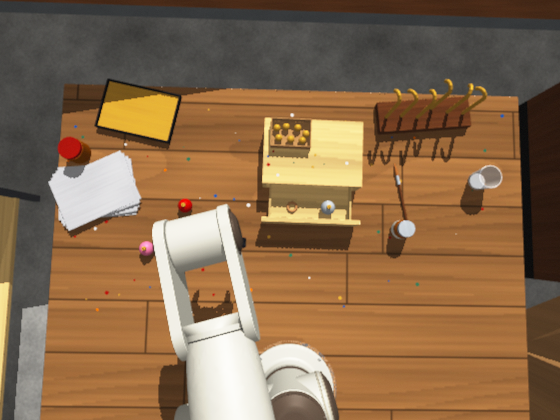

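View pics/w2.png

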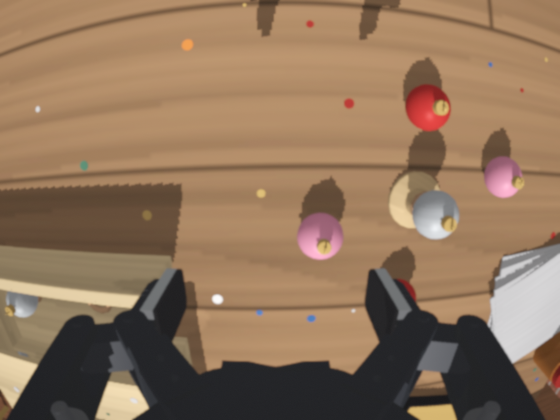

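The drawer is out in both views: in the top view the empty cork ring is at (292,207), the stored bauble at (327,206), and the front along row ~220. The wrist view shows the bauble at (436,215).

```bash
cat >> h.py <<'E'
def fray(c,u,v,z):
    K=c['camera_matrix'];P=c['pose'];a=np.array([(u-K[0,2])/K[0,0],(v-K[1,2])/K[1,1]]);r=np.hypot(*a)
    d=np.array([np.sin(r)*a[0]/r,-np.sin(r)*a[1]/r,-np.cos(r)]);d=P[:3,:3]@d
    return P[:3,3]+d*(z-P[2,3])/d[2]
def pray(c,u,v,z):
    K=c['camera_matrix'];P=c['pose'];d=P[:3,:3]@np.array([(u-K[0,2])/K[0,0],-(v-K[1,2])/K[1,1],-1])
    return P[:3,3]+d*(z-P[2,3])/d[2]
E
python3 - <<'E'
from h import *
w=dict(np.load('pics/w2.npz'));t=dict(np.load('pics/t2.npz'))
def silver(im,x0,x1,y0,y1):
    h=cv2.cvtColor(im,cv2.COLOR_RGB2HSV);m=np.zeros(h.shape[:2],np.uint8);m[y0:y1,x0:x1]=((h[y0:y1,x0:x1,1]<75)&(h[y0:y1,x0:x1,2]>60))
    k,l,s,c=cv2.connectedComponentsWithStats(m);i=1+s[1:,4].argmax();cs=cv2.findContours((l==i).astype(np.uint8),0,2)[0]
    return cv2.minEnclosingCircle(max(cs,key=cv2.contourArea)),s[i]
r,s=silver(w['image'],405,470,185,245);print('bauble w',r,s,fray(w,*r[0],51))
print('cap w', fray(w,449,224,78))
t1=dict(np.load('pics/t1.npz'));r,s=silver(t1['image'],165,190,225,250);print('bauble t1',r,s,pray(t1,*r[0],51))
r,s=silver(t['image'],318,337,198,216);print('stored',r,s,pray(t,*r[0],45))
p=pts(t);
print('ring',pray(t,292,207.5,27))
for col in(270,290,320,350): print([(v,p[v,col].round(0).astype(int).tolist()) for v in range(211,226)])
cv2.imwrite('pics/crop.png',cv2.resize(cv2.cvtColor(t['image'],cv2.COLOR_RGB2BGR)[180:235,250:375],None,fx=6,fy=6,interpolation=cv2.INTER_CUBIC))
E
```

```text
bauble w ((435.0, 214.5), 25.224096298217773) [ 411  190   49   50 1732] [451.92832154 350.30641462  51.        ]
cap w [451.43823033 350.17185781  78.        ]
bauble t1 ((176.24575805664062, 238.35592651367188), 7.394606113433838) [169 231  15  15 156] [453.419027   351.17758886  51.        ]
stored ((327.66815185546875, 206.95132446289062), 7.332113742828369) [321 200  15  15 150] [ 559.69307458 -109.27486865   45.        ]
ring [5.57318664e+02 4.14731431e-01 2.70000000e+01]
[(211, [545, 69, 26]), (212, [543, 69, 15]), (213, [539, 69, 20]), (214, [536, 69, 18]), (215, [533, 69, 21]), (216, [525, 68, 84]), (217, [522, 68, 89]), (218, [519, 68, 86]), (219, [516, 68, 90]), (220, [513, 68, 87]), (221, [510, 68, 78]), (222, [511, 68, 23]), (223, [509, 68, -1]), (224, [505, 68, 2]), (225, [502, 68, -1])]
[(211, [546, 6, 26]), (212, [543, 6, 22]), (213, [540, 6, 24]), (214, [537, 6, 20]), (215, [534, 6, 22]), (216, [531, 6, 19]), (217, [523, 9, 86]), (218, [520, 9, 89]), (219, [517, 9, 87]), (220, [514, 9, 86]), (221, [511, 9, 87]), (222, [509, 8, 64]), (223, [509, 5, 11]), (224, [507, 5, -1]), (225, [504, 5, 3])]
[(211, [549, -89, 19]), (212, [546, -89, 20]), (213, [543, -89, 16]), (214, [539, -89, 18]), (215, [536, -89, 21]), (216, [533, -89, 18]), (217, [530, -89, 20]), (218, [522, -81, 87]), (219, [519, -81, 85]), (220, [516, -81, 87]), (221, [513, -81, 87]), (222, [510, -81, 87]), (223, [508, -83, 70]), (224, [508, -90, 14]), (225, [506, -91, 0])]
[(211, [549, -179, 46]), (212, [545, -179, 46]), (213, [542, -178, 48]), (214, [539, -179, 43]), (215, [536, -179, 45]), (216, [533, -179, 42]), (217, [530, -179, 44]), (218, [527, -179, 47]), (219, [438, 61, 1260]), (220, [517, -170, 91]), (221, [515, -171, 85]), (222, [512, -170, 88]), (223, [509, -171, 83]), (224, [506, -173, 76]), (225, [506, -182, 29])]
```

View pics/crop.png

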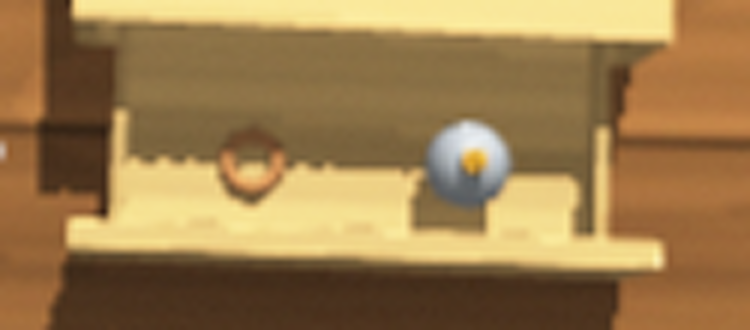

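The crop confirms an empty cork ring at top-view pixel (292,207) and the stored bauble sitting in its nest. I'll move above the bauble now.

arm_command([
  {"x":-0.03,"y":0.9,"z":0.2,"rx":0,"ry":0,"rz":0,"hand":1},
  {"x":-0.03,"y":0.9,"z":0.2,"rx":0,"ry":0,"rz":0,"hand":1},
  {"x":-0.03,"y":0.9,"z":0.2,"rx":0,"ry":0,"rz":0,"hand":1},
  {"x":-0.03,"y":0.9,"z":0.2,"rx":0,"ry":0,"rz":0,"hand":1},
  {"x":-0.03,"y":0.7,"z":0.3,"rx":0,"ry":0,"rz":0,"hand":1},
  {"x":-0.03,"y":0.4,"z":0.3,"rx":0,"ry":0,"rz":0,"hand":1},
  {"x":0,"y":0.17,"z":0.3,"rx":0,"ry":0,"rz":0,"hand":1},
  {"x":0,"y":0,"z":0.2,"rx":0,"ry":0,"rz":0,"hand":1},
])

```text
time_s: 15.25
tcp_pos: [452.5, 348.9, 104.5]
orientation: [-0.024, -3.141, 0.001]
wrist_force: [0.3, -0.5, -0.9]
finger_gap: 85.9
grasp_force: 0.0
```

```bash
python3 - <<'E'
from h import *
print(get_state()['tcp_pos'])
c=snap('wrist','pics/w3.png')
h=cv2.cvtColor(c['image'],cv2.COLOR_RGB2HSV)
m=((h[...,1]<75)&(h[...,2]>100)).astype(np.uint8)
k,l,s,ce=cv2.connectedComponentsWithStats(m)
for i in range(1,k):
    if s[i,4]>400 and abs(ce[i][0]-275)<60:
        (x,y),r=cv2.minEnclosingCircle(cv2.findContours((l==i).astype(np.uint8),0,2)[0][0]); print(s[i],ce[i],x,y,r,fray(c,x,y,51))
E
```

```text
[452.48062802 348.9238315  104.50367041]
[ 244  200   68   71 3393] [277.56027115 233.31771294] 277.3636474609375 235.0 35.07981491088867 [451.69607217 350.31676506  51.        ]
```

View pics/w3.png

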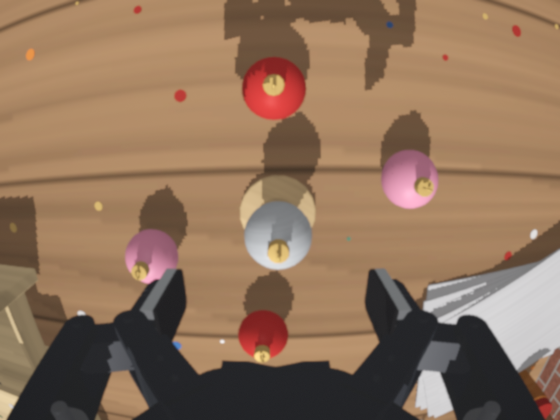

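The bauble is centred between the open fingers at (277,235), with the decoys clear of both of them.

arm_command([
  {"x":0,"y":0.045,"z":0.5,"rx":0,"ry":0,"rz":0,"hand":1},
  {"x":0,"y":0,"z":0.5,"rx":0,"ry":0,"rz":0,"hand":1},
  {"x":0,"y":0,"z":0.5,"rx":0,"ry":0,"rz":0,"hand":1},
  {"x":0,"y":0,"z":0.4,"rx":0,"ry":0,"rz":0,"hand":1},
  {"x":0,"y":0,"z":0.3,"rx":0,"ry":0,"rz":0,"hand":1},
  {"x":0,"y":0,"z":0.2,"rx":0,"ry":0,"rz":0,"hand":1},
  {"x":0,"y":0,"z":0.13,"rx":0,"ry":0,"rz":0,"hand":1},
  {"x":0,"y":0,"z":0,"rx":0,"ry":0,"rz":0,"hand":1},
])

```text
time_s: 16.3
tcp_pos: [452.6, 350.6, 29.3]
orientation: [-0.024, -3.141, 0.0]
wrist_force: [-0.2, -0.1, 0.6]
finger_gap: 85.6
grasp_force: 0.0
```

arm_command([
  {"x":0,"y":0,"z":0,"rx":0,"ry":0,"rz":0,"hand":0.7},
  {"x":0,"y":0,"z":0,"rx":0,"ry":0,"rz":0,"hand":0.6},
  {"x":0,"y":0,"z":0,"rx":0,"ry":0,"rz":0,"hand":0.5},
  {"x":0,"y":0,"z":0,"rx":0,"ry":0,"rz":0,"hand":0.4},
  {"x":0,"y":0,"z":0,"rx":0,"ry":0,"rz":0,"hand":0.3},
  {"x":0,"y":0,"z":0,"rx":0,"ry":0,"rz":0,"hand":0.3},
  {"x":0,"y":0,"z":0,"rx":0,"ry":0,"rz":0,"hand":0.3},
  {"x":0,"y":0,"z":0,"rx":0,"ry":0,"rz":0,"hand":0.3},
], squeeze=20)

```text
time_s: 17.3
tcp_pos: [452.8, 350.6, 29.7]
orientation: [0.024, 3.141, 0.0]
wrist_force: [-1.5, -1.2, 5.5]
finger_gap: 42.8
grasp_force: 19.8
```

arm_command([
  {"x":0,"y":0,"z":-0.05,"rx":0,"ry":0,"rz":0,"hand":0.3},
  {"x":0,"y":0,"z":-0.1,"rx":0,"ry":0,"rz":0,"hand":0.3},
  {"x":0,"y":0,"z":-0.3,"rx":0,"ry":0,"rz":0,"hand":0.3},
  {"x":0,"y":0,"z":-0.6,"rx":0,"ry":0,"rz":0,"hand":0.3},
  {"x":0,"y":0,"z":-0.8,"rx":0,"ry":0,"rz":0,"hand":0.3},
  {"x":0,"y":0,"z":-0.8,"rx":0,"ry":0,"rz":0,"hand":0.3},
  {"x":0,"y":0,"z":-0.8,"rx":0,"ry":0,"rz":0,"hand":0.3},
  {"x":0,"y":0,"z":-0.6,"rx":0,"ry":0,"rz":0,"hand":0.3},
])

```text
time_s: 18.3
tcp_pos: [452.8, 350.7, 153.1]
orientation: [0.024, 3.14, 0.001]
wrist_force: [0.4, -0.3, 0.2]
finger_gap: 42.7
grasp_force: 20.4
```

```bash
python3 - <<'E'
from h import *
s=get_state();print(s['tcp_pos'],s['finger_gap'],s['grasp_force'])
c=snap('wrist','pics/w4.png')
E
```

```text
[452.83117759 350.72591313 153.13567678] 42.74885647349132 20.42832523584366
```

View pics/w4.png

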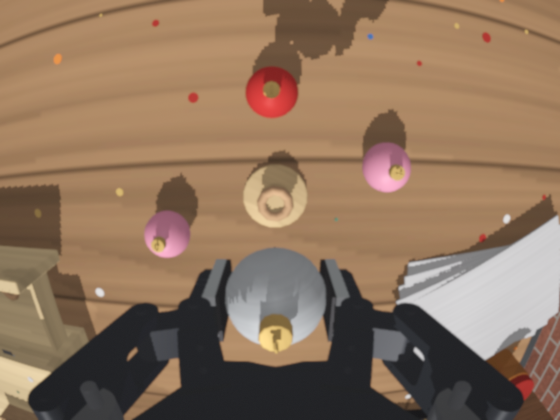

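The bauble is held upright at (275,298), cap at (276,335), and the stand's ring below it is empty.

arm_command([
  {"x":-0.1,"y":-0.5,"z":0,"rx":0,"ry":0,"rz":0,"hand":0.3},
  {"x":-0.3,"y":-0.9,"z":0,"rx":0,"ry":0,"rz":0,"hand":0.3},
  {"x":-0.3,"y":-1,"z":0,"rx":0,"ry":0,"rz":0,"hand":0.3},
  {"x":-0.3,"y":-1,"z":0,"rx":0,"ry":0,"rz":0,"hand":0.3},
  {"x":-0.3,"y":-1,"z":0,"rx":0,"ry":0,"rz":0,"hand":0.3},
  {"x":-0.3,"y":-1,"z":0,"rx":0,"ry":0,"rz":0,"hand":0.3},
  {"x":-0.3,"y":-1,"z":0,"rx":0,"ry":0,"rz":0,"hand":0.3},
  {"x":-0.3,"y":-1,"z":0,"rx":0,"ry":0,"rz":0,"hand":0.3},
])

```text
time_s: 19.35
tcp_pos: [514.8, 125.8, 149.9]
orientation: [-0.024, -3.14, 0.001]
wrist_force: [0.7, 0.3, -1.1]
finger_gap: 42.8
grasp_force: 20.4
```

arm_command([
  {"x":-0.4,"y":-1,"z":0,"rx":0,"ry":0,"rz":0,"hand":0.3},
  {"x":-0.4,"y":-1,"z":0,"rx":0,"ry":0,"rz":0,"hand":0.3},
  {"x":-0.35,"y":-0.9,"z":0,"rx":0,"ry":0,"rz":0,"hand":0.3},
  {"x":-0.25,"y":-0.7,"z":0,"rx":0,"ry":0,"rz":0,"hand":0.3},
  {"x":-0.15,"y":-0.4,"z":0,"rx":0,"ry":0,"rz":0,"hand":0.3},
  {"x":-0.1,"y":-0.2,"z":0,"rx":0,"ry":0,"rz":0,"hand":0.3},
  {"x":0,"y":0,"z":0,"rx":0,"ry":0,"rz":0,"hand":0.3},
  {"x":0,"y":0,"z":0,"rx":0,"ry":0,"rz":0,"hand":0.3},
])

```text
time_s: 20.35
tcp_pos: [562.7, 1.5, 150.9]
orientation: [-0.023, -3.141, -0.0]
wrist_force: [0.5, 0.3, -0.3]
finger_gap: 42.8
grasp_force: 20.5
```

```bash
python3 - <<'E'
from h import *
s=get_state();print(s['tcp_pos'],s['orientation'],s['finger_gap'],s['grasp_force'])
c=snap('wrist','pics/w5.png');d=snap('scene','pics/s5.png')
cv2.imwrite('pics/w5s.png',np.hstack([cv2.resize(cv2.imread('pics/w5.png')[150:],(400,193)),cv2.resize(cv2.imread('pics/s5.png')[150:300,120:400],(400,193))]))
E
```

```text
[562.6715887    1.49928533 150.91487676] [-2.27237067e-02 -3.14140637e+00 -8.91618519e-05] 42.823544051332846 20.451810657978058
```

View pics/w5.png

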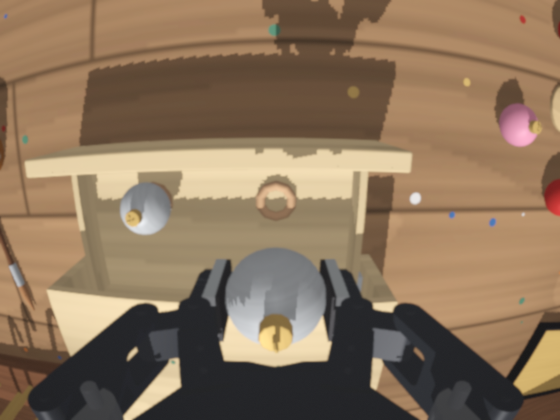

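The nest ring shows at about (276,200) just ahead of the held ball, and the stored bauble is at (146,208). I'll measure the nest from this view.

```bash
python3 - <<'E'
from h import *
c=dict(np.load('pics/w5.npz'));im=c['image'];h=cv2.cvtColor(im,cv2.COLOR_RGB2HSV)
m=((h[...,0]<15)&(h[...,1]>90)).astype(np.uint8);m[:170]=0;m[235:]=0;m[:,:240]=0;m[:,315:]=0
k,l,s,ce=cv2.connectedComponentsWithStats(m);i=1+s[1:,4].argmax()
ct=max(cv2.findContours((l==i).astype(np.uint8),0,2)[0],key=cv2.contourArea);e=cv2.fitEllipse(cv2.convexHull(ct));print(s[i],e,fray(c,*e[0],27))
q=np.array([fray(c,u,v,27)[:2] for u,v in cv2.convexHull(ct)[:,0]],np.float32);print(cv2.minEnclosingCircle(q))
m=((h[...,1]<75)&(h[...,2]>60)).astype(np.uint8);m[:170]=0;m[245:]=0;m[:,:110]=0;m[:,185:]=0
k,l,s,ce=cv2.connectedComponentsWithStats(m);i=1+s[1:,4].argmax()
r=cv2.minEnclosingCircle(cv2.findContours((l==i).astype(np.uint8),0,2)[0][0]);print('stored',r,fray(c,*r[0],45))
# held ball centre at measured height
print('held', fray(c,275,296,151+21.3))
print('front top outer edge',fray(c,275,143,86),fray(c,150,147,86))
E
```

```text
[260 205  34  15 232] ((276.089599609375, 210.22630310058594), (16.762081146240234, 32.31333541870117), 88.14491271972656) [566.82947102   2.26300726  27.        ]
((565.2908935546875, 2.617647171020508), 14.16430950164795)
stored ((147.0, 192.59230041503906), 43.35228729248047) [ 544.3992135  -104.27244647   45.        ]
held [561.04386446   1.40201321 172.3       ]
front top outer edge [504.08803138   2.22954385  86.        ] [503.28110021 -81.15662893  86.        ]
```

```bash
python3 - <<'E'
from h import *
c=dict(np.load('pics/w5.npz'));im=c['image'];print(c['pose'].round(3))
for a in[(276,200),(256,200),(297,200),(276,181),(276,220)]: print(a,fray(c,*a,27).round(1))
print('stored',fray(c,146,208,45).round(1), fray(c,133,218,72).round(1))
cv2.imwrite('pics/w5c.png',cv2.resize(cv2.imread('pics/w5.png')[130:260,110:330],None,fx=3.6,fy=3.6,interpolation=cv2.INTER_CUBIC))
E
```

```text
[[ 1.40000e-02 -9.54000e-01 -3.00000e-01  4.85145e+02]
 [ 1.00000e+00  1.40000e-02  4.00000e-03  2.49100e+00]
 [ 1.00000e-03 -3.00000e-01  9.54000e-01  2.92888e+02]
 [ 0.00000e+00  0.00000e+00  0.00000e+00  1.00000e+00]]
(276, 200) [557.8   2.3  27. ]
(256, 200) [557.5 -14.7  27. ]
(297, 200) [558.   20.1  27. ]
(276, 181) [541.3   2.5  27. ]
(276, 220) [575.7   2.1  27. ]
stored [ 557.7 -106.9   45. ] [ 557.5 -107.3   72. ]
```

View pics/w5c.png

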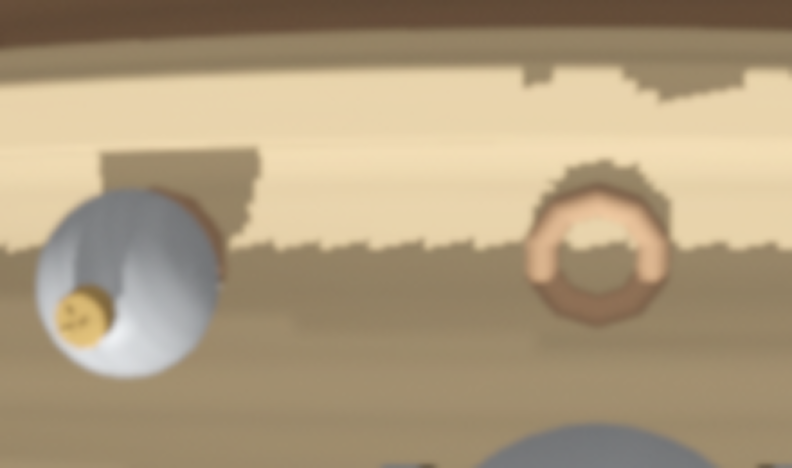

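The crop shows the ring hole centred at (276,201) and the stored ball at (145,209). Corrected for the offset measured at pick-up, the TCP should go to about (560, 2.2).

arm_command([
  {"x":0.087,"y":0.023,"z":0.4,"rx":0,"ry":0,"rz":0,"hand":0.3},
  {"x":0,"y":0,"z":0.7,"rx":0,"ry":0,"rz":0,"hand":0.3},
  {"x":0,"y":0,"z":0.7,"rx":0,"ry":0,"rz":0,"hand":0.3},
  {"x":0,"y":0,"z":0.7,"rx":0,"ry":0,"rz":0,"hand":0.3},
  {"x":0,"y":0,"z":0.6,"rx":0,"ry":0,"rz":0,"hand":0.3},
  {"x":0,"y":0,"z":0.5,"rx":0,"ry":0,"rz":0,"hand":0.3},
  {"x":0,"y":0,"z":0.3,"rx":0,"ry":0,"rz":0,"hand":0.3},
  {"x":0,"y":0,"z":0.1,"rx":0,"ry":0,"rz":0,"hand":0.3},
])

```text
time_s: 21.45
tcp_pos: [560.2, 1.6, 30.5]
orientation: [-0.024, -3.141, 0.0]
wrist_force: [-0.1, 0.6, -0.9]
finger_gap: 42.7
grasp_force: 20.5
```

arm_command([
  {"x":0,"y":0,"z":0.04,"rx":0,"ry":0,"rz":0,"hand":0.3},
  {"x":0,"y":0,"z":0,"rx":0,"ry":0,"rz":0,"hand":0.3},
  {"x":0,"y":0,"z":0,"rx":0,"ry":0,"rz":0,"hand":0.3},
  {"x":0,"y":0,"z":0,"rx":0,"ry":0,"rz":0,"hand":0.3},
  {"x":0,"y":0,"z":0,"rx":0,"ry":0,"rz":0,"hand":0.3},
  {"x":0,"y":0,"z":0,"rx":0,"ry":0,"rz":0,"hand":0.3},
  {"x":0,"y":0,"z":0,"rx":0,"ry":0,"rz":0,"hand":0.3},
  {"x":0,"y":0,"z":0,"rx":0,"ry":0,"rz":0,"hand":0.3},
])

```text
time_s: 22.45
tcp_pos: [560.2, 1.6, 29.7]
orientation: [-0.024, -3.141, 0.0]
wrist_force: [-0.0, -0.3, -1.4]
finger_gap: 42.7
grasp_force: 20.5
```

arm_command([
  {"x":0,"y":0.02,"z":0.04,"rx":0,"ry":0,"rz":0,"hand":0.3},
  {"x":0,"y":0,"z":0.03,"rx":0,"ry":0,"rz":0,"hand":0.3},
  {"x":0,"y":0,"z":0.03,"rx":0,"ry":0,"rz":0,"hand":0.3},
  {"x":0,"y":0,"z":0.02,"rx":0,"ry":0,"rz":0,"hand":0.3},
  {"x":0,"y":0,"z":0,"rx":0,"ry":0,"rz":0,"hand":0.3},
  {"x":0,"y":0,"z":0,"rx":0,"ry":0,"rz":0,"hand":0.3},
  {"x":0,"y":0,"z":0,"rx":0,"ry":0,"rz":0,"hand":0.3},
  {"x":0,"y":0,"z":0,"rx":0,"ry":0,"rz":0,"hand":0.3},
])

```text
time_s: 23.45
tcp_pos: [560.2, 2.2, 26.1]
orientation: [-0.024, -3.141, 0.0]
wrist_force: [-0.1, 0.2, -0.3]
finger_gap: 42.6
grasp_force: 20.5
```

arm_command([
  {"x":0,"y":0,"z":0.02,"rx":0,"ry":0,"rz":0,"hand":0.3},
  {"x":0,"y":0,"z":0.02,"rx":0,"ry":0,"rz":0,"hand":0.3},
  {"x":0,"y":0,"z":0,"rx":0,"ry":0,"rz":0,"hand":0.3},
  {"x":0,"y":0,"z":0,"rx":0,"ry":0,"rz":0,"hand":0.3},
  {"x":0,"y":0,"z":0,"rx":0,"ry":0,"rz":0,"hand":0.3},
  {"x":0,"y":0,"z":0,"rx":0,"ry":0,"rz":0,"hand":0.3},
  {"x":0,"y":0,"z":0,"rx":0,"ry":0,"rz":0,"hand":0.3},
  {"x":0,"y":0,"z":0,"rx":0,"ry":0,"rz":0,"hand":0.3},
])

```text
time_s: 24.45
tcp_pos: [560.2, 2.2, 24.9]
orientation: [-0.024, -3.141, 0.0]
wrist_force: [0.4, 0.5, 0.0]
finger_gap: 43.0
grasp_force: 20.5
```

arm_command([
  {"x":0,"y":0,"z":0.02,"rx":0,"ry":0,"rz":0,"hand":0.3},
  {"x":0,"y":0,"z":0.02,"rx":0,"ry":0,"rz":0,"hand":0.3},
  {"x":0,"y":0,"z":0,"rx":0,"ry":0,"rz":0,"hand":0.3},
  {"x":0,"y":0,"z":0,"rx":0,"ry":0,"rz":0,"hand":0.3},
  {"x":0,"y":0,"z":0,"rx":0,"ry":0,"rz":0,"hand":0.3},
  {"x":0,"y":0,"z":0,"rx":0,"ry":0,"rz":0,"hand":0.3},
  {"x":0,"y":0,"z":0,"rx":0,"ry":0,"rz":0,"hand":0.3},
  {"x":0,"y":0,"z":0,"rx":0,"ry":0,"rz":0,"hand":0.3},
])

```text
time_s: 25.45
tcp_pos: [560.4, 2.1, 23.8]
orientation: [0.024, 3.141, -0.0]
wrist_force: [0.9, 1.1, 4.2]
finger_gap: 43.2
grasp_force: 20.7
```

arm_command([
  {"x":-0.01,"y":0.01,"z":0,"rx":0,"ry":0,"rz":0,"hand":0.52},
  {"x":0,"y":0,"z":0,"rx":0,"ry":0,"rz":0,"hand":0.54},
  {"x":0,"y":0,"z":0,"rx":0,"ry":0,"rz":0,"hand":0.57},
  {"x":0,"y":0,"z":0,"rx":0,"ry":0,"rz":0,"hand":0.62},
  {"x":0,"y":0,"z":0,"rx":0,"ry":0,"rz":0,"hand":0.68},
  {"x":0,"y":0,"z":0,"rx":0,"ry":0,"rz":0,"hand":0.75},
  {"x":0,"y":0,"z":0,"rx":0,"ry":0,"rz":0,"hand":0.75},
  {"x":0,"y":0,"z":0,"rx":0,"ry":0,"rz":0,"hand":0.75},
])

```text
time_s: 26.45
tcp_pos: [560.5, 2.5, 23.7]
orientation: [-0.024, -3.141, 0.0]
wrist_force: [-0.6, 0.3, 0.7]
finger_gap: 63.9
grasp_force: 0.0
```

arm_command([
  {"x":0,"y":0,"z":-0.2,"rx":0,"ry":0,"rz":0,"hand":0.75},
  {"x":0,"y":0,"z":-0.5,"rx":0,"ry":0,"rz":0,"hand":0.75},
  {"x":0,"y":0,"z":-0.8,"rx":0,"ry":0,"rz":0,"hand":0.75},
  {"x":0,"y":0,"z":-0.8,"rx":0,"ry":0,"rz":0,"hand":0.75},
  {"x":0,"y":0,"z":-0.8,"rx":0,"ry":0,"rz":0,"hand":0.75},
  {"x":0,"y":0,"z":-0.8,"rx":0,"ry":0,"rz":0,"hand":0.75},
  {"x":0.5,"y":-0.3,"z":-0.5,"rx":0,"ry":0,"rz":0,"hand":0.75},
  {"x":0.9,"y":-0.3,"z":0,"rx":0,"ry":0,"rz":0,"hand":0.3},
])

```text
time_s: 27.45
tcp_pos: [518.6, -15.1, 157.9]
orientation: [0.023, 3.139, -0.001]
wrist_force: [-1.2, -0.5, -0.6]
finger_gap: 47.0
grasp_force: 0.0
```

```bash
python3 - <<'E'
from h import *
s=get_state();print(s['tcp_pos'],s['finger_gap'])
c=snap('wrist','pics/w6.png')
E
```

```text
[518.62854732 -15.140489   157.92544695] 46.98839648365762
```

View pics/w6.png

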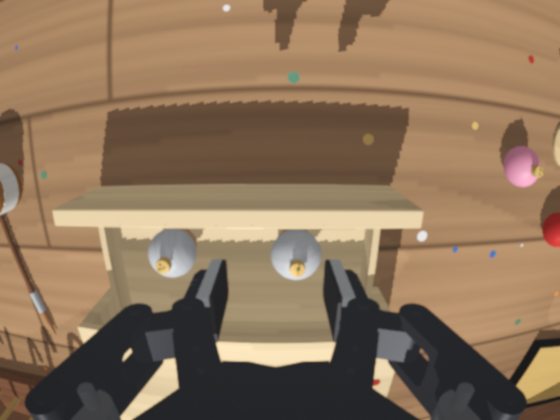

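Both baubles sit cap up in their nests: stored at (172,252), the newly placed one at (296,254). Next I go in front of the drawer to push it shut.

arm_command([
  {"x":0.8,"y":-0.3,"z":0,"rx":0,"ry":0,"rz":0,"hand":0},
  {"x":0.7,"y":-0.3,"z":0.2,"rx":0,"ry":0,"rz":0,"hand":0},
  {"x":0.3,"y":-0.3,"z":0.5,"rx":0,"ry":0,"rz":0,"hand":0},
  {"x":0,"y":-0.25,"z":0.8,"rx":0,"ry":0,"rz":0,"hand":0},
  {"x":0,"y":-0.15,"z":0.8,"rx":0,"ry":0,"rz":0,"hand":0},
  {"x":0,"y":0,"z":0.8,"rx":0,"ry":0,"rz":0,"hand":0},
  {"x":0,"y":0,"z":0.6,"rx":0,"ry":0,"rz":0,"hand":0},
  {"x":0,"y":0,"z":0.25,"rx":0,"ry":0,"rz":0,"hand":0},
])

```text
time_s: 28.5
tcp_pos: [463.6, -53.0, 37.3]
orientation: [-0.024, -3.141, 0.0]
wrist_force: [-0.3, 0.1, -0.1]
finger_gap: 0.3
grasp_force: 0.0
```

arm_command([
  {"x":-0.2,"y":0,"z":0,"rx":0,"ry":0,"rz":0,"hand":0},
  {"x":-0.25,"y":0,"z":0,"rx":0,"ry":0,"rz":0,"hand":0},
  {"x":-0.2,"y":0,"z":0,"rx":0,"ry":0,"rz":0,"hand":0},
  {"x":-0.1,"y":0,"z":0,"rx":0,"ry":0,"rz":0,"hand":0},
  {"x":-0.07,"y":0,"z":0,"rx":0,"ry":0,"rz":0,"hand":0},
  {"x":-0.07,"y":0,"z":0,"rx":0,"ry":0,"rz":0,"hand":0},
  {"x":-0.07,"y":0,"z":0,"rx":0,"ry":0,"rz":0,"hand":0},
  {"x":-0.07,"y":0,"z":0,"rx":0,"ry":0,"rz":0,"hand":0},
])

```text
time_s: 29.5
tcp_pos: [494.5, -53.5, 37.2]
orientation: [-0.024, -3.141, 0.0]
wrist_force: [-2.0, 0.2, 2.0]
finger_gap: 0.0
grasp_force: 0.0
```

arm_command([
  {"x":-0.08,"y":0,"z":0,"rx":0,"ry":0,"rz":0,"hand":0},
  {"x":-0.09,"y":0,"z":0,"rx":0,"ry":0,"rz":0,"hand":0},
  {"x":-0.1,"y":0,"z":0,"rx":0,"ry":0,"rz":0,"hand":0},
  {"x":-0.1,"y":0,"z":0,"rx":0,"ry":0,"rz":0,"hand":0},
  {"x":-0.1,"y":0,"z":0,"rx":0,"ry":0,"rz":0,"hand":0},
  {"x":-0.1,"y":0,"z":0,"rx":0,"ry":0,"rz":0,"hand":0},
  {"x":-0.1,"y":0,"z":0,"rx":0,"ry":0,"rz":0,"hand":0},
  {"x":-0.1,"y":0,"z":0,"rx":0,"ry":0,"rz":0,"hand":0},
])

```text
time_s: 30.5
tcp_pos: [517.8, -53.9, 37.2]
orientation: [-0.024, -3.141, 0.0]
wrist_force: [-4.4, -1.7, 0.4]
finger_gap: 0.1
grasp_force: 0.0
```

arm_command([
  {"x":-0.1,"y":0,"z":0,"rx":0,"ry":0,"rz":0,"hand":0},
  {"x":-0.1,"y":0,"z":0,"rx":0,"ry":0,"rz":0,"hand":0},
  {"x":-0.1,"y":0,"z":0,"rx":0,"ry":0,"rz":0,"hand":0},
  {"x":-0.1,"y":0,"z":0,"rx":0,"ry":0,"rz":0,"hand":0},
  {"x":-0.1,"y":0,"z":0,"rx":0,"ry":0,"rz":0,"hand":0},
  {"x":-0.1,"y":0,"z":0,"rx":0,"ry":0,"rz":0,"hand":0},
  {"x":-0.1,"y":0,"z":0,"rx":0,"ry":0,"rz":0,"hand":0},
  {"x":-0.1,"y":0,"z":0,"rx":0,"ry":0,"rz":0,"hand":0},
])

```text
time_s: 31.5
tcp_pos: [541.8, -54.3, 37.2]
orientation: [-0.024, -3.141, 0.0]
wrist_force: [-5.3, -2.1, 0.8]
finger_gap: 0.1
grasp_force: 0.0
```

arm_command([
  {"x":-0.1,"y":0,"z":0,"rx":0,"ry":0,"rz":0,"hand":0},
  {"x":-0.1,"y":0,"z":0,"rx":0,"ry":0,"rz":0,"hand":0},
  {"x":-0.1,"y":0,"z":0,"rx":0,"ry":0,"rz":0,"hand":0},
  {"x":-0.1,"y":0,"z":0,"rx":0,"ry":0,"rz":0,"hand":0},
  {"x":-0.1,"y":0,"z":0,"rx":0,"ry":0,"rz":0,"hand":0},
  {"x":-0.1,"y":0,"z":0,"rx":0,"ry":0,"rz":0,"hand":0},
  {"x":-0.1,"y":0,"z":0,"rx":0,"ry":0,"rz":0,"hand":0},
  {"x":-0.1,"y":0,"z":0,"rx":0,"ry":0,"rz":0,"hand":0},
])

```text
time_s: 32.5
tcp_pos: [565.7, -54.7, 37.2]
orientation: [-0.024, -3.141, 0.0]
wrist_force: [-6.2, -2.8, 1.7]
finger_gap: 0.3
grasp_force: 0.0
```

arm_command([
  {"x":-0.1,"y":0,"z":0,"rx":0,"ry":0,"rz":0,"hand":0},
  {"x":-0.1,"y":0,"z":0,"rx":0,"ry":0,"rz":0,"hand":0},
  {"x":-0.1,"y":0,"z":0,"rx":0,"ry":0,"rz":0,"hand":0},
  {"x":-0.1,"y":0,"z":0,"rx":0,"ry":0,"rz":0,"hand":0},
  {"x":-0.07,"y":0,"z":0,"rx":0,"ry":0,"rz":0,"hand":0},
  {"x":-0.05,"y":0,"z":0,"rx":0,"ry":0,"rz":0,"hand":0},
  {"x":-0.03,"y":0,"z":0,"rx":0,"ry":0,"rz":0,"hand":0},
  {"x":0,"y":0,"z":0,"rx":0,"ry":0,"rz":0,"hand":0},
])

```text
time_s: 33.5
tcp_pos: [582.3, -54.9, 37.2]
orientation: [-0.024, -3.141, 0.0]
wrist_force: [-5.4, -0.6, 0.5]
finger_gap: -0.1
grasp_force: 0.0
```

arm_command([
  {"x":-0.04,"y":0,"z":0,"rx":0,"ry":0,"rz":0,"hand":0},
  {"x":-0.04,"y":0,"z":0,"rx":0,"ry":0,"rz":0,"hand":0},
  {"x":-0.03,"y":0,"z":0,"rx":0,"ry":0,"rz":0,"hand":0},
  {"x":-0.03,"y":0,"z":0,"rx":0,"ry":0,"rz":0,"hand":0},
  {"x":-0.02,"y":0,"z":0,"rx":0,"ry":0,"rz":0,"hand":0},
  {"x":0,"y":0,"z":0,"rx":0,"ry":0,"rz":0,"hand":0},
  {"x":0,"y":0,"z":0,"rx":0,"ry":0,"rz":0,"hand":0},
  {"x":0,"y":0,"z":0,"rx":0,"ry":0,"rz":0,"hand":0},
])

```text
time_s: 34.5
tcp_pos: [587.0, -55.0, 37.2]
orientation: [-0.024, -3.141, 0.0]
wrist_force: [-5.8, -2.0, 1.6]
finger_gap: -0.5
grasp_force: 0.0
```

arm_command([
  {"x":-0.02,"y":0,"z":0,"rx":0,"ry":0,"rz":0,"hand":0},
  {"x":-0.01,"y":0,"z":0,"rx":0,"ry":0,"rz":0,"hand":0},
  {"x":0,"y":0,"z":0,"rx":0,"ry":0,"rz":0,"hand":0},
  {"x":0,"y":0,"z":0,"rx":0,"ry":0,"rz":0,"hand":0},
  {"x":0,"y":0,"z":0,"rx":0,"ry":0,"rz":0,"hand":0},
  {"x":0,"y":0,"z":0,"rx":0,"ry":0,"rz":0,"hand":0},
  {"x":0,"y":0,"z":0,"rx":0,"ry":0,"rz":0,"hand":0},
  {"x":0,"y":0,"z":0,"rx":0,"ry":0,"rz":0,"hand":0},
])

```text
time_s: 35.5
tcp_pos: [587.8, -55.0, 37.2]
orientation: [-0.024, -3.141, 0.0]
wrist_force: [-5.8, -2.2, 1.2]
finger_gap: 0.3
grasp_force: 0.0
```

arm_command([
  {"x":-0.02,"y":0,"z":0,"rx":0,"ry":0,"rz":0,"hand":0},
  {"x":-0.02,"y":0,"z":0,"rx":0,"ry":0,"rz":0,"hand":0},
  {"x":0,"y":0,"z":0,"rx":0,"ry":0,"rz":0,"hand":0},
  {"x":0,"y":0,"z":0,"rx":0,"ry":0,"rz":0,"hand":0},
  {"x":0,"y":0,"z":0,"rx":0,"ry":0,"rz":0,"hand":0},
  {"x":0,"y":0,"z":0,"rx":0,"ry":0,"rz":0,"hand":0},
  {"x":0,"y":0,"z":0,"rx":0,"ry":0,"rz":0,"hand":0},
  {"x":0,"y":0,"z":0,"rx":0,"ry":0,"rz":0,"hand":0},
])

```text
time_s: 36.5
tcp_pos: [589.0, -55.0, 37.1]
orientation: [-0.024, -3.141, 0.0]
wrist_force: [-5.2, -2.5, 1.3]
finger_gap: 0.1
grasp_force: 0.0
```

arm_command([
  {"x":-0.015,"y":0,"z":0,"rx":0,"ry":0,"rz":0,"hand":0},
  {"x":0,"y":0,"z":0,"rx":0,"ry":0,"rz":0,"hand":0},
  {"x":0,"y":0,"z":0,"rx":0,"ry":0,"rz":0,"hand":0},
  {"x":0,"y":0,"z":0,"rx":0,"ry":0,"rz":0,"hand":0},
  {"x":0,"y":0,"z":0,"rx":0,"ry":0,"rz":0,"hand":0},
  {"x":0,"y":0,"z":0,"rx":0,"ry":0,"rz":0,"hand":0},
  {"x":0,"y":0,"z":0,"rx":0,"ry":0,"rz":0,"hand":0},
  {"x":0,"y":0,"z":0,"rx":0,"ry":0,"rz":0,"hand":0},
])

```text
time_s: 37.5
tcp_pos: [589.4, -55.0, 37.2]
orientation: [-0.024, -3.141, 0.0]
wrist_force: [-6.7, -2.0, 2.9]
finger_gap: -0.3
grasp_force: 0.0
```

arm_command([
  {"x":-0.018,"y":0,"z":0,"rx":0,"ry":0,"rz":0,"hand":0},
  {"x":0,"y":0,"z":0,"rx":0,"ry":0,"rz":0,"hand":0},
  {"x":0,"y":0,"z":0,"rx":0,"ry":0,"rz":0,"hand":0},
  {"x":0,"y":0,"z":0,"rx":0,"ry":0,"rz":0,"hand":0},
  {"x":0,"y":0,"z":0,"rx":0,"ry":0,"rz":0,"hand":0},
  {"x":0,"y":0,"z":0,"rx":0,"ry":0,"rz":0,"hand":0},
  {"x":0,"y":0,"z":0,"rx":0,"ry":0,"rz":0,"hand":0},
  {"x":0,"y":0,"z":0,"rx":0,"ry":0,"rz":0,"hand":0},
])

```text
time_s: 38.5
tcp_pos: [589.7, -55.0, 37.2]
orientation: [-0.024, -3.14, 0.0]
wrist_force: [-9.3, -2.5, 4.0]
finger_gap: -0.0
grasp_force: 0.0
```

arm_command([
  {"x":-0.018,"y":0,"z":0,"rx":0,"ry":0,"rz":0,"hand":0},
  {"x":0,"y":0,"z":0,"rx":0,"ry":0,"rz":0,"hand":0},
  {"x":0,"y":0,"z":0,"rx":0,"ry":0,"rz":0,"hand":0},
  {"x":0,"y":0,"z":0,"rx":0,"ry":0,"rz":0,"hand":0},
  {"x":0,"y":0,"z":0,"rx":0,"ry":0,"rz":0,"hand":0},
  {"x":0,"y":0,"z":0,"rx":0,"ry":0,"rz":0,"hand":0},
  {"x":0,"y":0,"z":0,"rx":0,"ry":0,"rz":0,"hand":0},
  {"x":0,"y":0,"z":0,"rx":0,"ry":0,"rz":0,"hand":0},
])

```text
time_s: 39.5
tcp_pos: [590.0, -55.0, 37.1]
orientation: [-0.024, -3.14, 0.0]
wrist_force: [-12.1, -1.3, 5.3]
finger_gap: 0.3
grasp_force: 0.0
```

arm_command([
  {"x":0.05,"y":0,"z":0,"rx":0,"ry":0,"rz":0,"hand":0},
  {"x":0.1,"y":0,"z":0,"rx":0,"ry":0,"rz":0,"hand":0},
  {"x":0.2,"y":0,"z":0,"rx":0,"ry":0,"rz":0,"hand":0},
  {"x":0.5,"y":0,"z":0,"rx":0,"ry":0,"rz":0,"hand":0},
  {"x":1,"y":0,"z":0,"rx":0,"ry":0,"rz":0,"hand":0},
  {"x":1,"y":0,"z":-0.5,"rx":0,"ry":0,"rz":0,"hand":0},
  {"x":1,"y":0,"z":-1,"rx":0,"ry":0,"rz":0,"hand":0},
  {"x":1,"y":0,"z":-1,"rx":0,"ry":0,"rz":0,"hand":0},
])

```text
time_s: 40.5
tcp_pos: [443.4, -52.5, 112.8]
orientation: [0.024, 3.141, -0.0]
wrist_force: [0.6, 0.2, 0.4]
finger_gap: -0.1
grasp_force: 0.0
```

arm_command([
  {"x":0.5,"y":0.5,"z":-0.5,"rx":0,"ry":0,"rz":0,"hand":0},
  {"x":0.3,"y":0.5,"z":-0.5,"rx":0,"ry":0,"rz":0,"hand":0},
  {"x":0,"y":0.5,"z":-0.5,"rx":0,"ry":0,"rz":0,"hand":0},
  {"x":0,"y":0.5,"z":0,"rx":0,"ry":0,"rz":0,"hand":0},
  {"x":0,"y":0.3,"z":0,"rx":0,"ry":0,"rz":0,"hand":0},
  {"x":0,"y":0,"z":0,"rx":0,"ry":0,"rz":0,"hand":0},
  {"x":0,"y":0,"z":0,"rx":0,"ry":0,"rz":0,"hand":0},
  {"x":0,"y":0,"z":0,"rx":0,"ry":0,"rz":0,"hand":0},
])

```text
time_s: 41.5
tcp_pos: [422.1, 16.3, 157.0]
orientation: [-0.025, -3.141, 0.0]
wrist_force: [-0.3, 0.8, -0.1]
finger_gap: -0.1
grasp_force: 0.0
```

```bash
python3 - <<'E'
from h import *
s=get_state();print(s['time_s'],s['tcp_pos'])
c=snap('top','pics/t9.png');p=pts(c)
for col in(290,340): print([(v,p[v,col].round(0).astype(int).tolist()) for v in range(182,200,2)])
E
```

```text
41.5 [422.13654059  16.25715209 156.9630093 ]
[(182, [628, 11, 89]), (184, [633, 8, 20]), (186, [627, 7, 15]), (188, [610, 10, 86]), (190, [604, 10, 88]), (192, [599, 10, 79]), (194, [598, 8, 38]), (196, [597, 6, 2]), (198, [590, 6, 3])]
[(182, [631, -139, 94]), (184, [625, -139, 92]), (186, [630, -152, 18]), (188, [624, -152, 20]), (190, [608, -140, 86]), (192, [601, -140, 90]), (194, [596, -141, 84]), (196, [596, -149, 38]), (198, [594, -155, -1])]
```

The depth readings put the drawer front back where it was when latched, and it is staying there with the arm clear.

```bash
python3 -c "
from rig import *
print(job_done())"
```

```text
the job is handed in; nothing more can be done
None
```

The bauble is in the left nest, cap up, and the drawer is shut and holding on its catch; the job was handed in at about 41.5 s, and the highest push I read on the drawer was about 12 N.

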